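# Hang the charging hanger on the rail's bare window

### The job

Make the charging rail safe by pressing the red stop mushroom fully down and letting it spring up, then take the brass hanger by its red handle and lower it astride the black-sleeved rail, feeling for the short bare window so that its strap drops in between the sleeves onto bare brass, and only let go once it rests there. When it hangs free in the window, reset the stop by turning the mushroom head clockwise as far as it goes, and leave everything else on the bench where it is.

Things in the scene. Friction and masses are not known exactly. Their poses are not given: they have to be found in the camera images.
- hanger: Charging hanger: rigid brass inverted U, 150 to 310 g, standing on its two shoes at the start; origin at the centre of its underside, z up. Crown strap 42 mm (x) by 12 mm wide (y), 4 mm thick; two legs, 34 mm clear between them along x; at each foot a shoe 14 x 28 x 18 mm high outside that gap. Half a turn about z makes no difference.
- hanger_grip (a point): Where to grip the hanger's red plastic handle, 88 mm above the hanger's underside, on the handle's middle; same axes as the hanger. The handle stands on the crown, 32 mm (x) by 14 mm (y), from 60 to 102 mm above the underside.
- hanger_crown (a point): Centre of the underside of the hanger's crown strap, 56 mm above the hanger's underside: this face comes to rest on the rail. Same axes as the hanger.
- rail: Fixed charging rail: a level brass bar, 16 mm diameter, along y, on white insulator posts at y = -133 and +133 mm (30 mm steel blocks on top). Origin on the bench under the bar's middle. Black sleeves, 24 mm diameter, cover the bar between the posts save for one bare window.
- rail_mid (a point): Middle of the rail, on the bar's axis, 130 mm above the bench, y along the bar. The bare brass window is 20 mm long; its centre lies anywhere from -30 to +30 mm along y from here: not measured, to be seen or felt. The hanger's strap drops 4 mm there from sleeve to bare bar. The sleeves stay put.
- stop_top (a point): Centre of the top face of the red stop mushroom at rest, 104 mm above the bench. Head 40 mm diameter, 20 mm high (84 to 104 mm above the bench), with a white mark; below it a 34 mm collar up to 70 mm, on a fixed yellow box 76 x 76 x 60 mm high.
- stop_push (a joint): How far the mushroom is pressed down, m: 0 up, 0.006 fully down (about 5 N); it springs back up when let go.
- stop_head (a joint): Turn of the mushroom head, rad, growing clockwise seen from above: starts between 0 and 0.2, end stop at 1.2; stays where it is left.
- brush0: Terminal brush with a blue handle block 40 x 36 x 60 mm standing loose in a slot of the four-slot wooden rack (56 x 196 mm, 60 mm high), 122 mm tall in all; origin at its underside. Bystander.
- brush1: Terminal brush with a brown handle block 40 x 36 x 60 mm standing loose in a slot of the four-slot wooden rack (56 x 196 mm, 60 mm high), 122 mm tall in all; origin at its underside. Bystander.
- brush2: Terminal brush with a black handle block 40 x 36 x 60 mm standing loose in a slot of the four-slot wooden rack (56 x 196 mm, 60 mm high), 122 mm tall in all; origin at its underside. Bystander.
- clamp: Loose brass clamp terminal, ring 30 mm, 18 mm high, with a lug along +x to 38 mm; origin under the ring's centre. Bystander.
- protector: Green plastic post protector, a cup 34 mm across and 28 mm high; origin at its underside. Bystander.
- socket: Steel socket, 26 mm across, 36 mm high, standing; origin at its underside. Bystander.
- bolt: Lead side-post bolt, head 26 mm across and down, 26 mm high; origin at its underside. Bystander.
Not all that is in view belongs to the job. What is shaped like the hanger but blue or grey is not meant.

How it is judged:
By the outcome, as a careful person would: the job done as asked, in the order asked, and still so for the second after the job is handed in, with the robot touching nothing.
It also fails if it takes over 67 s, if anything falls off the work surface, if the arm or the gripper's body presses on something with over 40 N, if the wrist force passes 120 N, or if a joint passes its speed limit or range.

### The arm

A 6-joint arm with a two-finger parallel gripper is mounted at the origin on the work surface. World frame = base frame: x ahead of the robot, y to its left, z up, the work surface at z = 0. Lengths are in m, angles in degrees, forces in N, time in s.
With the tool pointing down it reaches from about 0.35 to 0.875 m from the base axis. Payload 4.2 kg.
Tool frame: the origin (TCP) lies at the very end of the fingers, on their centre line; the grasp point (between the pads) lies 19 mm behind it; z points along the fingers, y is the line along which they close (so a half turn about z gives the same grasp; the last joint's range is limited). The gripper opens to 87 mm and grips with 3 to 60 N. Pads are 19 mm wide; open, the fingers measure 117 mm over their backs; the gripper's body (75 mm by 190 mm) begins 51 mm behind the grasp point.
Start: joints at [-50.329, 22.042, 0.453, 0, -68.411, -14.817], TCP at [0.263, -0.567, 0.223] pointing down, gripper open.
Joint ranges: [-179.83, 179.83], [-69.29, 118.12], [-61.27, 80.66], [-181.25, 117.63], [-171.15, -9.14], [-177.46, 177.46]. Speed limits (degrees/s): [159.86, 159.86, 180, 180, 180, 180].

### API

Orientations are given as a 3x3 rotation matrix whose columns are the frame's x, y, z axes.
In Python, from station import r gives the robot as it stands.
- The arm moves only by the tool jog_arm, never from a script. Its argument "plan" is text: rows parted by semicolons, each of 7 numbers parted by spaces: the shift along the tool's x, y, z normalised to -1 to 1, where 1 is 0.025 m, then the turn, a rotation vector about the tool's x, y, z normalised to -1 to 1, where 1 is 8 degrees, then the closure, from -1 (fully open) to 1 (shut). A call has exactly 10 rows; each row shifts and turns the commanded pose from where the row before left it, along the tool's axes as they then stand; what a row does not reach is not made up. A row lasts 1/10 s, in which the tool goes at most 50 mm and 8.59 degrees, less where a joint would pass 70% of its speed; a pose out of reach is approached as far as the arm can. A call with a number of a shift or a turn outside -1 to 1 is refused whole. A call with a gripper value outside its range is refused whole. The fingers move at their own pace and stop on an object; the grip force is fixed at half the most. Time passes only in rows, so rows that do not move let the fingers close, or fill a call up. It gives the time, the measured TCP pose, the force, the opening and the grip force at its end, in the units of the state.
- r.sense(): the state, without advancing time (a new reading comes with each control period).
- r.capture(name): name is "side" or "top" or "wrist"; returns (picture, depth): 480x640x3 uint8, red, green, blue; 480x640 float32, m along the optical axis (not along the pixel's ray), 0 where there is no reading.
- r.get_calibration(name): a dict with "mtx" (3x3 intrinsics, pixels), "extrinsics" (4x4, takes a point from camera to world coordinates). Camera axes: x right, y up, looking along -z (the intrinsics and any distortion apply to the point x, -y, -z); pixel columns grow to the right and rows downward; lengths in m; the calibration is good to about 2 mm. A picture is of the moment at which its call begins: read the wrist's pose just before it. get_calibration takes no time and is no camera call; for the wrist camera it gives the pose at the moment of the call.
- r.finish_job(): hands the job in; it is judged then, once.
The state is a dict: "time_s": time; "joints": joint angles; "joint_velocities": joint speeds; "effort": joint torques, N m; "tcp_pos": TCP position; "ee_rot": TCP orientation; "wrist_force": force on the tool from outside, world axes, zero at the start; "moment": the same for the moment, N m; "gripper_width": opening from 0.0 (shut) to 1.0 (fully open); "gripper_force": force on a finger pad.
Only numpy, scipy, OpenCV 4.12 (cv2) and the standard library are available. Lean on these libraries where they do the work, as an engineer would, in place of code of your own. Each camera call takes 0.05 s, during which the arm holds its last target. There are 200 camera calls.

## Working session

There is one attempt and no reset: what is moved stays moved. The work goes in short steps, Python scripts to look and compute and a tool call to move; the robot and the scene stay as the last step left them, time stands still between calls to the robot, and variables do not carry over. Pictures are saved under pics/ and viewed, at most 10 in all, crops included, and the job is handed in when it is done.

Besides the shell and the picture viewer there is one more tool, called as name(argument=value, ...), one argument or row to a line, values as JSON. jog_arm: Moves the arm, as the interface text tells. Scaled input: -1 to 1 covers 0.025 m each way for a shift and 8 degrees each way for a turn. Its arguments: {"type":"object","properties":{"plan":{"type":"string"}},"required":["plan"]}

```bash
mkdir -p pics; ls
cat > h.py <<'E'
import numpy as np, cv2
from station import r
def cap(n):
    c=r.get_calibration(n); p,d=r.capture(n)
    return p,d,np.array(c["mtx"]),np.array(c["extrinsics"])
def cloud(d,K,E):
    v,u=np.mgrid[:480,:640]
    P=np.stack([(u-K[0,2])/K[0,0]*d,-(v-K[1,2])/K[1,1]*d,-d,np.ones_like(d)],-1)
    W=(P@E.T)[...,:3]; W[d==0]=np.nan
    return W
E
python3 - <<'E'
from h import *
s=r.sense(); print(s["tcp_pos"],s["ee_rot"],s["wrist_force"])
for n in("top","side"):
    p,d,K,E=cap(n); np.savez(n,p=p,d=d,K=K,E=E)
    cv2.imwrite(f"pics/{n}0.png",p[...,::-1]); print(n,K.tolist(),E.round(3).tolist(),r.get_calibration(n).keys())
E
```

```text
pics
[ 0.26242926 -0.56657266  0.22148562] [[-9.07478842e-01 -4.20096649e-01 -9.78165454e-04]
 [-4.20097778e-01  9.07476864e-01  1.89705512e-03]
 [ 9.07160198e-05  2.13246252e-03 -9.99997722e-01]] [ 0.86608795 -0.12463913  0.32456447]
top [[488.76383205672744, 0.0, 325.70193284409453], [0.0, 488.76383205672744, 247.5532471500434], [0.0, 0.0, 1.0]] [[-0.024, 0.986, -0.167, 0.391], [-1.0, -0.022, 0.01, 0.005], [0.006, 0.167, 0.986, 0.979], [0.0, 0.0, 0.0, 1.0]] dict_keys(['mtx', 'extrinsics'])
side [[507.53440298595035, 0.0, 318.8318468888289], [0.0, 507.53440298595035, 235.81093305857416], [0.0, 0.0, 1.0]] [[-0.997, 0.059, -0.059, 0.499], [-0.081, -0.512, 0.855, 0.832], [0.021, 0.857, 0.515, 0.598], [0.0, 0.0, 0.0, 1.0]] dict_keys(['mtx', 'extrinsics'])
```

View pics/top0.png

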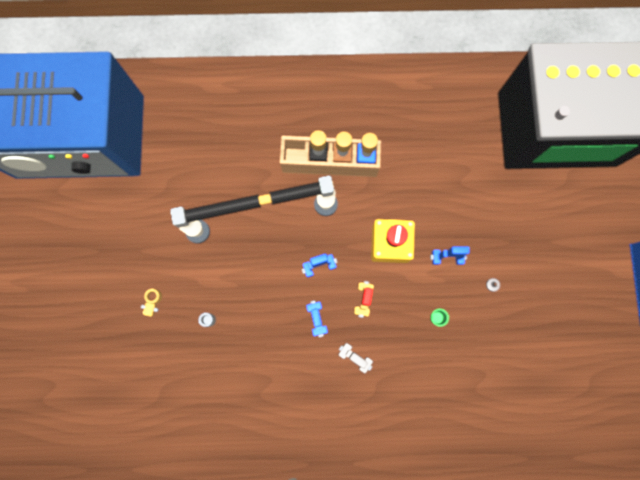

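View pics/side0.png

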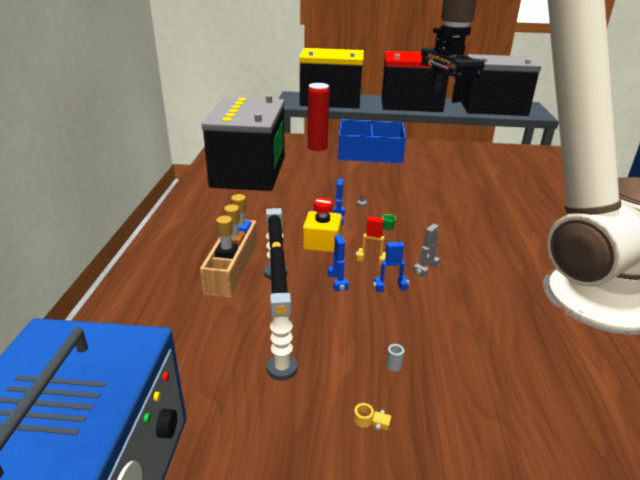

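The top view shows the rail from (180,215) to (326,187), with the bare window near (265,199), and the stop at (397,236). There are five hanger-shaped things: blue at (320,264), (317,318) and (451,255), grey at (355,357), and brass with a red handle at (365,299). Only the last one fits the description, and the side view shows it at (374,238). Next I measure, with one enlarged crop to confirm.

```bash
cat > m.py <<'E'
from h import *
def ray(K,E,u,v,z):
    d=E[:3,:3]@np.array([(u-K[0,2])/K[0,0],-(v-K[1,2])/K[1,1],-1]); o=E[:3,3]
    return o+d*(z-o[2])/d[2]
def blob(m,box):
    u0,v0,u1,v1=box; M=np.zeros_like(m,np.uint8); M[v0:v1,u0:u1]=m[v0:v1,u0:u1]
    return M>0
def masks(p):
    h=cv2.cvtColor(p,cv2.COLOR_RGB2HSV).astype(int); H,S,V=h[...,0],h[...,1],h[...,2]
    return dict(red=((H<6)|(H>174))&(S>190)&(V>110), yel=(H>17)&(H<33)&(S>140)&(V>130), dark=(V<60), white=(S<60)&(V>170))
if __name__=="__main__":
    T=np.load("top.npz"); Sd=np.load("side.npz")
    B={"top":{"hred":("red",(350,275,385,325)),"hyel":("yel",(350,275,385,325)),"sred":("red",(380,215,415,255)),"syel":("yel",(370,215,418,265)),"win":("yel",(250,185,280,210)),"sleeve":("dark",(185,180,322,220))},
       "side":{"hred":("red",(360,212,390,240)),"hyel":("yel",(352,230,390,266)),"sred":("red",(310,195,336,215)),"win":("yel",(266,235,286,255)),"sleeve":("dark",(266,212,290,300))}}
    for n,D in(("top",T),("side",Sd)):
        W=cloud(D["d"],D["K"],D["E"]); mk=masks(D["p"])
        for k,(c,b) in B[n].items():
            m=blob(mk[c],b); P=W[m]; P=P[~np.isnan(P[:,0])]
            v,u=np.nonzero(m)
            print(n,k,len(u),"px",u.mean().round(1),v.mean().round(1),"box",u.min(),u.max(),v.min(),v.max(),"med",np.median(P,0).round(4),"p2",np.percentile(P,2,0).round(4),"p98",np.percentile(P,98,0).round(4))
    K,E,W=T["K"],T["E"],cloud(T["d"],T["K"],T["E"]); mk=masks(T["p"])
    # stop head top / handle top by height in the cloud
    for nm,b,z0,z1 in(("stop",(375,215,420,260),.095,.115),("handle",(350,275,385,325),.095,.112),("box",(365,210,425,270),.05,.068),("shoes",(345,270,390,325),.010,.025),("rail",(180,170,330,225),.134,.150)):
        m=blob((W[...,2]>z0)&(W[...,2]<z1),b); P=W[m]
        if len(P)<5: print(nm,"few",len(P)); continue
        (c,sz,a)=cv2.minAreaRect(P[:,:2].astype(np.float32)*1000)
        print(nm,len(P),"mean",P.mean(0).round(4),"rect",np.round(c,1),np.round(sz,1),round(a,1))
    big=cv2.resize(T["p"][180:330,290:420],None,fx=4,fy=4,interpolation=cv2.INTER_CUBIC)
    bs=cv2.resize(Sd["p"][190:300,300:440],None,fx=4,fy=4,interpolation=cv2.INTER_CUBIC)
    bs=cv2.resize(bs,(280,220)); big=cv2.resize(big,(520,600))
    o=np.zeros((600,800,3),np.uint8); o[:,:520]=big; o[:220,520:]=bs
    cv2.imwrite("pics/crop0.png",o[...,::-1])
E
python3 m.py
```

```text
top hred 12 px 363.1 296.4 box 362 364 290 303 med [ 0.4496 -0.0697  0.0957] p2 [ 0.4385 -0.0719  0.0919] p98 [ 0.4609 -0.0677  0.1023]
top hyel 31 px 360.4 299.0 box 354 373 282 316 med [ 0.4372 -0.0681  0.0058] p2 [ 0.4199 -0.0975 -0.0019] p98 [ 0.4852 -0.0577  0.0628]
top sred 17 px 391.0 242.3 box 387 397 237 245 med [ 0.5463 -0.123   0.0994] p2 [ 0.5419 -0.1346  0.0913] p98 [ 0.556  -0.1169  0.1038]
top syel 1307 px 391.6 241.9 box 371 414 219 262 med [ 0.5506 -0.1276  0.0595] p2 [ 5.223e-01 -1.796e-01  5.000e-04] p98 [ 0.6057 -0.097   0.0872]
top win 19 px 265.0 199.7 box 259 271 194 204 med [0.6189 0.1055 0.1331] p2 [ 6.153e-01  9.080e-02 -4.000e-04] p98 [0.6721 0.1247 0.1392]
top sleeve 441 px 250.9 204.2 box 186 319 183 219 med [0.6113 0.1386 0.1385] p2 [0.5911 0.0102 0.1334] p98 [0.6457 0.2339 0.1434]
side hred 298 px 374.1 226.2 box 366 382 216 236 med [ 0.4479 -0.0718  0.0848] p2 [ 0.433  -0.0827  0.0613] p98 [ 0.4632 -0.0669  0.1016]
side hyel 226 px 370.1 249.5 box 357 384 233 264 med [ 0.4649 -0.0723  0.018 ] p2 [ 0.4224 -0.0908  0.002 ] p98 [ 0.4782 -0.0591  0.059 ]
side sred 201 px 322.7 205.7 box 314 332 197 212 med [ 0.5584 -0.1226  0.0975] p2 [ 0.5403 -0.3464 -0.0021] p98 [ 0.5766 -0.1154  0.1038]
side win 42 px 276.1 244.1 box 272 280 242 246 med [0.6217 0.0998 0.1361] p2 [0.6155 0.0904 0.1308] p98 [0.63   0.1139 0.1407]
side sleeve 947 px 276.7 256.9 box 266 286 216 292 med [0.6141 0.1492 0.1394] p2 [0.591  0.011  0.0103] p98 [0.6483 0.2333 0.1422]
stop 370 mean [ 0.5604 -0.1349  0.1043] rect [ 561. -135.] [37.8 38.4] 87.5
handle 135 mean [ 0.4505 -0.0767  0.1018] rect [450.4 -76.8] [14.  31.3] 78.1
box 1154 mean [ 0.5574 -0.133   0.0598] rect [ 561.8 -135.6] [76.4 77. ] 86.6
shoes 170 mean [ 0.447  -0.0746  0.0177] rect [450.9 -76.5] [27.9 69.8] 79.2
rail 1913 mean [0.6202 0.1188 0.1408] rect [621.5 119. ] [ 30.3 274. ] 11.0
```

View pics/crop0.png

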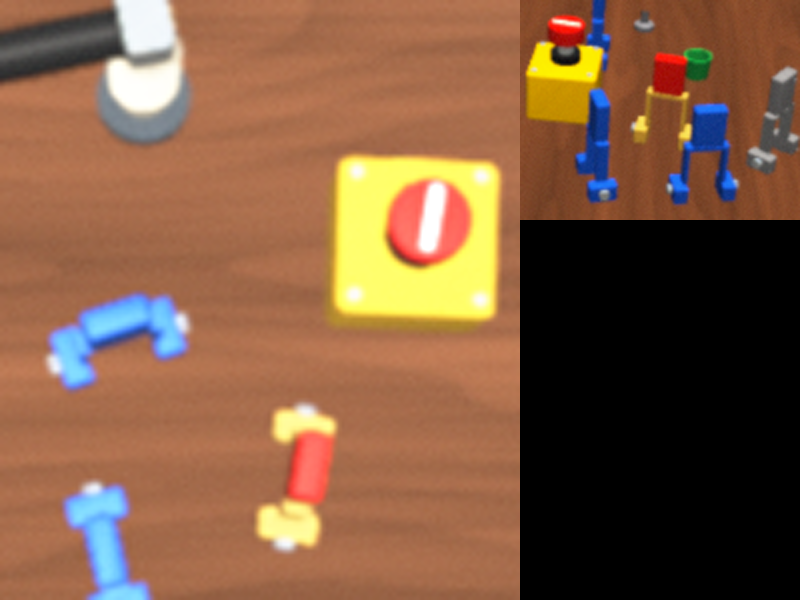

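The crop confirms the target: brass hanger with a red handle, shoes at top-image (368,286) and (362,313). Positions:
- **Stop:** (0.561, -0.135).
- **Hanger:** (0.4505, -0.0767), with its x axis at about -11°.
- **Rail middle:** (0.6215, 0.119), with the bar along 101°.

Now I refine the window position and plan the first move.

```bash
cat > go.py <<'E'
import sys; from h import *
from scipy.spatial.transform import Rotation as R
# usage: go.py x y z yaw(of tool y) rows -> constant row (tool axes, scaled)
def row(x,y,z,yaw,n):
    s=r.sense(); p=np.array(s["tcp_pos"]); R0=np.array(s["ee_rot"]); a=np.radians(yaw)
    ty=np.array([np.cos(a),np.sin(a),0]); tz=np.array([0,0,-1.]); G=np.c_[np.cross(ty,tz),ty,tz]
    w=R.from_matrix(R0.T@G).as_rotvec()/n
    A=sum(R0@R.from_rotvec(k*w).as_matrix() for k in range(n))
    sh=np.linalg.solve(A,np.array([x,y,z])-p)
    print("row",(sh/.025).round(3),(np.degrees(w)/8).round(3),"n",n)
def state():
    s=r.sense(); e=np.array(s["ee_rot"])
    print("t",round(s["time_s"],2),"tcp",np.round(s["tcp_pos"],4),"yaw",np.degrees(np.arctan2(e[1,1],e[0,1])).round(1),"F",np.round(s["wrist_force"],1),"M",np.round(s["moment"],2),"w",round(s["gripper_width"],3),"gf",round(s["gripper_force"],1),"j",np.round(s["joints"],1))
if __name__=="__main__":
    state(); a=sys.argv[1:]
    if a: row(*map(float,a[:4]),int(a[4]))
E
python3 - <<'E'
from m import *
a=np.radians(101); d=np.array([np.cos(a),np.sin(a)]); c=np.array([.6215,.119])
for n in("top","side"):
    D=np.load(n+".npz"); K,E=D["K"],D["E"]; W=cloud(D["d"],K,E)
    H=cv2.cvtColor(D["p"],cv2.COLOR_RGB2HSV).astype(int)
    m=(W[...,2]>.132)&(W[...,2]<.15)&(abs((W[...,:2]-c)@np.array([-d[1],d[0]]))<.008)
    t=((W[...,:2]-c)@d)
    for s in np.arange(-.045,.045,.003):
        q=m&(t>=s)&(t<s+.003); print(int(s*1000),int(np.median(H[...,2][q])) if q.any() else None,np.median(W[...,2][q]).round(4) if q.any() else None,end=" | ")
    print()
E
python3 go.py .561 -.135 .16 79 30
```

```text
-45 66 0.1415 | -41 77 0.1417 | -38 70 0.1415 | -35 70 0.1422 | -32 79 0.1416 | -29 137 0.1412 | -26 247 0.1373 | -23 255 0.1377 | -20 255 0.1366 | -17 255 0.1367 | -14 255 0.1375 | -11 255 0.1383 | -8 246 0.1368 | -5 109 0.1412 | -2 72 0.1414 | 0 72 0.142 | 3 74 0.1411 | 6 70 0.1408 | 9 70 0.1414 | 12 75 0.1406 | 15 74 0.1415 | 18 69 0.1413 | 21 74 0.1412 | 24 67 0.142 | 27 70 0.1419 | 30 79 0.1415 | 33 66 0.1407 | 36 71 0.1411 | 39 75 0.1422 | 42 74 0.1418 | 
-45 32 0.1395 | -41 33 0.14 | -38 35 0.1401 | -35 34 0.1398 | -32 33 0.1397 | -29 32 0.1383 | -26 96 0.1372 | -23 242 0.1364 | -20 246 0.1363 | -17 241 0.135 | -14 243 0.137 | -11 None None | -8 159 0.139 | -5 116 0.1398 | -2 49 0.14 | 0 33 0.1407 | 3 35 0.1404 | 6 33 0.1401 | 9 34 0.1398 | 12 32 0.1401 | 15 33 0.1405 | 18 32 0.1403 | 21 33 0.1399 | 24 32 0.1405 | 27 32 0.1402 | 30 34 0.1403 | 33 32 0.1397 | 36 35 0.1397 | 39 32 0.1401 | 42 32 0.1405 | 
t 0.1 tcp [ 0.2625 -0.5666  0.2216] yaw 114.8 F [-0.7 -0.5 -0.6] M [ 0.03 -0.01 -0.03] w 0.999 gf 0.0 j [-50.3  22.1   0.4  -0.  -68.4 -14.8]
row [-0.478  0.527  0.083] [ 0.    -0.     0.149] n 30
```

jog_arm(
  plan="-0.48 0.53 0.08 0 0 0.15 1;-0.48 0.53 0.08 0 0 0.15 1;-0.48 0.53 0.08 0 0 0.15 1;-0.48 0.53 0.08 0 0 0.15 1;-0.48 0.53 0.08 0 0 0.15 1;-0.48 0.53 0.08 0 0 0.15 1;-0.48 0.53 0.08 0 0 0.15 1;-0.48 0.53 0.08 0 0 0.15 1;-0.48 0.53 0.08 0 0 0.15 1;-0.48 0.53 0.08 0 0 0.15 1",
)

```text
time_s: 1.1
tcp_pos: [0.3316, -0.4015, 0.202]
ee_rot: [[-0.975, -0.221, -0.001], [-0.221, 0.975, 0.001], [0.0, 0.001, -1.0]]
wrist_force: [0.4, -0.5, 0.5]
gripper_width: 0.167
gripper_force: 0.0
```

jog_arm(
  plan="-0.48 0.53 0.08 0 0 0.15 1;-0.48 0.53 0.08 0 0 0.15 1;-0.48 0.53 0.08 0 0 0.15 1;-0.48 0.53 0.08 0 0 0.15 1;-0.48 0.53 0.08 0 0 0.15 1;-0.48 0.53 0.08 0 0 0.15 1;-0.48 0.53 0.08 0 0 0.15 1;-0.48 0.53 0.08 0 0 0.15 1;-0.48 0.53 0.08 0 0 0.15 1;-0.48 0.53 0.08 0 0 0.15 1",
)

```text
time_s: 2.1
tcp_pos: [0.4333, -0.255, 0.1821]
ee_rot: [[-1.0, -0.014, -0.001], [-0.014, 1.0, 0.0], [0.001, 0.0, -1.0]]
wrist_force: [0.1, -0.4, -0.7]
gripper_width: 0.003
gripper_force: 0.0
```

jog_arm(
  plan="-0.48 0.53 0.08 0 0 0.15 1;-0.48 0.53 0.08 0 0 0.15 1;-0.48 0.53 0.08 0 0 0.15 1;-0.48 0.53 0.08 0 0 0.15 1;-0.48 0.53 0.08 0 0 0.15 1;-0.48 0.53 0.08 0 0 0.15 1;-0.48 0.53 0.08 0 0 0.15 1;-0.48 0.53 0.08 0 0 0.15 1;-0.48 0.53 0.08 0 0 0.15 1;0 0 0 0 0 0 1",
)

```text
time_s: 3.1
tcp_pos: [0.55, -0.1433, 0.1636]
ee_rot: [[-0.985, 0.171, -0.001], [0.171, 0.985, 0.0], [0.001, -0.0, -1.0]]
wrist_force: [-0.3, -0.8, -0.0]
gripper_width: 0.006
gripper_force: 0.0
```

```bash
python3 go.py .561 -.135 .11 79 8
```

```text
t 3.1 tcp [ 0.55   -0.1433  0.1636] yaw 80.1 F [-0.3 -0.8 -0. ] M [-0.02  0.03 -0.  ] w 0.006 gf 0.0 j [   1.7   19.4  -12.5   -0.   -58.1 -101.6]
row [-0.047  0.051  0.268] [-0.    -0.001  0.018] n 8
```

jog_arm(
  plan="-0.05 0.05 0.27 0 0 0 1;-0.05 0.05 0.27 0 0 0 1;-0.05 0.05 0.27 0 0 0 1;-0.05 0.05 0.27 0 0 0 1;-0.05 0.05 0.27 0 0 0 1;-0.05 0.05 0.27 0 0 0 1;-0.05 0.05 0.27 0 0 0 1;-0.05 0.05 0.27 0 0 0 1;0 0 0 0 0 0 1;0 0 0 0 0 0 1",
)

```text
time_s: 4.1
tcp_pos: [0.5606, -0.1363, 0.1104]
ee_rot: [[-0.985, 0.173, -0.0], [0.173, 0.985, -0.0], [0.0, -0.0, -1.0]]
wrist_force: [-0.7, 0.3, 0.5]
gripper_width: 0.007
gripper_force: 0.0
```

jog_arm(
  plan="0 0 0.08 0 0 0 1;0 0 0.08 0 0 0 1;0 0 0.08 0 0 0 1;0 0 0.08 0 0 0 1;0 0 0.08 0 0 0 1;0 0 0 0 0 0 1;0 0 0 0 0 0 1;0 0 0 0 0 0 1;0 0 0 0 0 0 1;0 0 0 0 0 0 1",
)

```text
time_s: 5.1
tcp_pos: [0.5607, -0.1363, 0.1007]
ee_rot: [[-0.985, 0.173, 0.0], [0.173, 0.985, -0.0], [-0.0, -0.0, -1.0]]
wrist_force: [-1.7, 0.8, 3.3]
gripper_width: 0.004
gripper_force: 1.6
```

jog_arm(
  plan="0 0 0.04 0 0 0 1;0 0 0.04 0 0 0 1;0 0 0.04 0 0 0 1;0 0 0.04 0 0 0 1;0 0 0 0 0 0 1;0 0 0 0 0 0 1;0 0 0 0 0 0 1;0 0 0 0 0 0 1;0 0 0 0 0 0 1;0 0 0 0 0 0 1",
)

```text
time_s: 6.1
tcp_pos: [0.5607, -0.1363, 0.0982]
ee_rot: [[-0.985, 0.172, 0.001], [0.172, 0.985, -0.001], [-0.001, -0.0, -1.0]]
wrist_force: [-4.2, 2.4, 12.0]
gripper_width: 0.006
gripper_force: 5.9
```

jog_arm(
  plan="0 0 0.03 0 0 0 1;0 0 0.03 0 0 0 1;0 0 0 0 0 0 1;0 0 0 0 0 0 1;0 0 -0.2 0 0 0 1;0 0 -0.3 0 0 0 1;0 0 -0.5 0 0 0 1;0 0 -0.5 0 0 0 1;0 0 -0.5 0 0 0 0.5;0 0 -0.3 0 0 0 0",
)

```text
time_s: 7.1
tcp_pos: [0.5612, -0.1363, 0.1542]
ee_rot: [[-0.985, 0.173, 0.002], [0.173, 0.985, -0.0], [-0.002, 0.0, -1.0]]
wrist_force: [0.1, 0.1, 0.6]
gripper_width: 0.113
gripper_force: 0.0
```

```bash
python3 - <<'E'
from m import *
p,d,K,E=cap("side"); W=cloud(d,K,E)
m=blob(masks(p)["red"],(305,185,345,215)); P=W[m]; P=P[P[:,2]>.06]; print("stop red zmax",np.nanpercentile(P[:,2],[50,95,99]))
E
python3 go.py .4505 -.0767 .15 78.8 9
```

```text
stop red zmax [0.09765679 0.10355452 0.10399428]
t 7.15 tcp [ 0.5617 -0.1364  0.1551] yaw 80.1 F [ 0.7 -0.   1.5] M [-0.11 -0.04  0.05] w 0.155 gf 0.0 j [   2.4   20.7  -12.     0.   -57.1 -102.4]
row [0.535 0.171 0.022] [0.    0.003 0.018] n 9
```

jog_arm(
  plan="0.53 0.17 0.02 0 0 0.02 0;0.53 0.17 0.02 0 0 0.02 0;0.53 0.17 0.02 0 0 0.02 0;0.53 0.17 0.02 0 0 0.02 0;0.53 0.17 0.02 0 0 0.02 0;0.53 0.17 0.02 0 0 0.02 0;0.53 0.17 0.02 0 0 0.02 0;0.53 0.17 0.02 0 0 0.02 0;0.53 0.17 0.02 0 0 0.02 0;0 0 0 0 0 0 0",
)

```text
time_s: 8.15
tcp_pos: [0.4488, -0.0764, 0.148]
ee_rot: [[-0.98, 0.197, -0.001], [0.197, 0.98, 0.0], [0.001, 0.0, -1.0]]
wrist_force: [0.7, 0.4, -0.5]
gripper_width: 0.501
gripper_force: 0.0
```

```bash
python3 go.py .4505 -.0767 .069 78.8 9
python3 - <<'E'
from h import *
p,d,K,E=cap("wrist"); cv2.imwrite("pics/w1.png",p[...,::-1])
W=cloud(d,K,E); m=(W[...,2]>.095)&(W[...,2]<.108)&(abs(W[...,0]-.45)<.04)&(abs(W[...,1]+.077)<.025)
P=W[m]; print(len(P)); 
if len(P)>9: print(P.mean(0),cv2.minAreaRect(P[:,:2].astype(np.float32)*1000))
E
```

```text
t 8.15 tcp [ 0.4488 -0.0764  0.148 ] yaw 78.7 F [ 0.7  0.4 -0.5] M [-0.05 -0.06 -0.03] w 0.501 gf 0.0 j [  10.9    9.8  -28.7   -0.   -51.5 -112.2]
row [-0.008  0.     0.351] [ 0.    -0.001 -0.002] n 9
1599
[ 0.44742948 -0.076619    0.10192669] ((448.45703125, -76.91313171386719), (13.705378532409668, 31.56475257873535), 78.91016387939453)
```

View pics/w1.png

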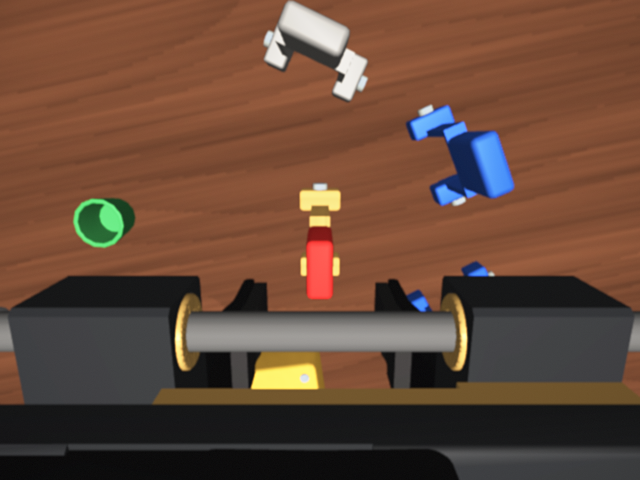

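Wrist view: the red handle is at (320,265), centred and square between the fingers, and the nearest blue decoy at (420,300) is clear of them. I lower and grip.

jog_arm(
  plan="0 0 0.35 0 0 0 0;0 0 0.35 0 0 0 0;0 0 0.35 0 0 0 0;0 0 0.35 0 0 0 0;0 0 0.35 0 0 0 0;0 0 0.35 0 0 0 0;0 0 0.35 0 0 0 0;0 0 0.35 0 0 0 0;0 0 0.35 0 0 0 0;0 0 0 0 0 0 0",
)

```text
time_s: 9.2
tcp_pos: [0.4495, -0.0769, 0.068]
ee_rot: [[-0.98, 0.198, -0.003], [0.198, 0.98, -0.0], [0.003, -0.001, -1.0]]
wrist_force: [-0.0, 0.5, -0.5]
gripper_width: 0.501
gripper_force: 0.0
```

jog_arm(
  plan="0 0 0 0 0 0 0.2;0 0 0 0 0 0 0.4;0 0 0 0 0 0 0.6;0 0 0 0 0 0 1;0 0 0 0 0 0 1;0 0 0 0 0 0 1;0 0 0 0 0 0 1;0 0 0 0 0 0 1;0 0 0 0 0 0 1;0 0 0 0 0 0 1",
)

```text
time_s: 10.2
tcp_pos: [0.4505, -0.0768, 0.0695]
ee_rot: [[-0.98, 0.197, 0.0], [0.197, 0.98, 0.0], [-0.0, 0.0, -1.0]]
wrist_force: [-1.3, 0.4, 3.3]
gripper_width: 0.157
gripper_force: 30.0
```

```bash
python3 go.py .45 -.0767 .24 78.8 10
```

```text
t 10.2 tcp [ 0.4505 -0.0768  0.0695] yaw 78.6 F [-1.3  0.4  3.3] M [ 0.17  0.19 -0.04] w 0.157 gf 30.0 j [  10.8   16.5  -34.1    0.   -39.3 -112.2]
row [ 0.002 -0.    -0.682] [ 0.     0.    -0.002] n 10
```

jog_arm(
  plan="0 0 -0.3 0 0 0 1;0 0 -0.6 0 0 0 1;0 0 -0.8 0 0 0 1;0 0 -0.8 0 0 0 1;0 0 -0.8 0 0 0 1;0 0 -0.8 0 0 0 1;0 0 -0.8 0 0 0 1;0 0 -0.8 0 0 0 1;0 0 -0.8 0 0 0 1;0 0 -0.4 0 0 0 1",
)

```text
time_s: 11.2
tcp_pos: [0.4505, -0.0768, 0.2432]
ee_rot: [[-0.98, 0.197, 0.002], [0.197, 0.98, 0.0], [-0.002, 0.001, -1.0]]
wrist_force: [1.1, 0.1, -2.5]
gripper_width: 0.157
gripper_force: 30.0
```

```bash
python3 go.py .6246 .1033 .24 101 18
python3 - <<'E'
from h import *
p,d,K,E=cap("side"); cv2.imwrite("pics/s1.png",cv2.resize(p[100:340,250:490],(600,600))[...,::-1])
E
```

```text
t 11.2 tcp [ 0.4505 -0.0768  0.2432] yaw 78.6 F [ 1.1  0.1 -2.5] M [-0.05 -0.11  0.01] w 0.157 gf 30.0 j [  10.8    4.4  -20.    -0.   -65.5 -112.2]
row [-0.383  0.408  0.008] [ 0.     0.001 -0.155] n 18
```

View pics/s1.png

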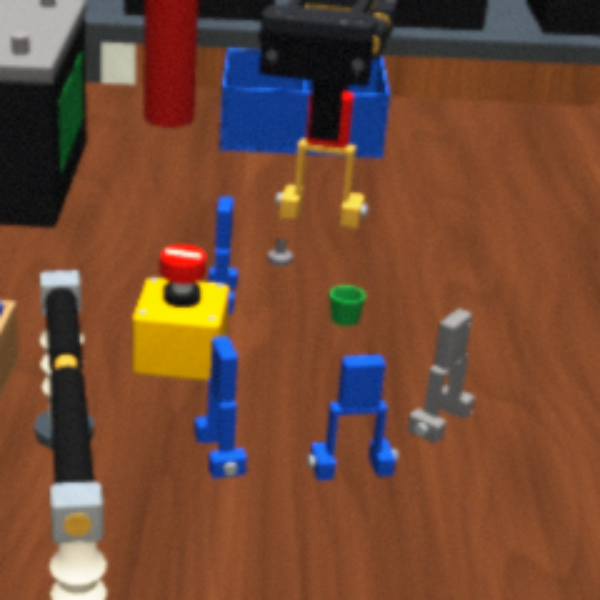

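The side crop shows the hanger lifted upright in the gripper at (330,150), with the decoys still standing and the stop up. I carry it over the window.

jog_arm(
  plan="-0.2 0.2 0 0 0 -0.1 1;-0.38 0.41 0.01 0 0 -0.15 1;-0.38 0.41 0.01 0 0 -0.15 1;-0.38 0.41 0.01 0 0 -0.15 1;-0.38 0.41 0.01 0 0 -0.15 1;-0.38 0.41 0.01 0 0 -0.15 1;-0.38 0.41 0.01 0 0 -0.15 1;-0.38 0.41 0.01 0 0 -0.15 1;-0.38 0.41 0.01 0 0 -0.15 1;-0.38 0.41 0.01 0 0 -0.15 1",
)

```text
time_s: 12.25
tcp_pos: [0.5513, 0.011, 0.2395]
ee_rot: [[-1.0, -0.005, -0.0], [-0.005, 1.0, 0.0], [0.0, 0.0, -1.0]]
wrist_force: [1.2, 0.3, -2.2]
gripper_width: 0.157
gripper_force: 30.0
```

jog_arm(
  plan="-0.38 0.41 0.01 0 0 -0.15 1;-0.38 0.41 0.01 0 0 -0.15 1;-0.38 0.41 0.01 0 0 -0.15 1;-0.38 0.41 0.01 0 0 -0.15 1;-0.38 0.41 0.01 0 0 -0.15 1;-0.38 0.41 0.01 0 0 -0.15 1;-0.38 0.41 0.01 0 0 -0.15 1;-0.38 0.41 0.01 0 0 -0.15 1;-0.2 0.2 0 0 0 -0.15 1;0 0 0 0 0 0 1",
)

```text
time_s: 13.25
tcp_pos: [0.6244, 0.1044, 0.2371]
ee_rot: [[-0.981, -0.193, -0.0], [-0.193, 0.981, -0.0], [0.0, -0.0, -1.0]]
wrist_force: [-0.1, 0.3, -2.8]
gripper_width: 0.158
gripper_force: 30.0
```

```bash
python3 go.py .6246 .1033 .20 101 8
python3 - <<'E'
from m import *
# shoes and strap in side view, hanger vs rail
for n in("side","top"):
    p,d,K,E=cap(n); W=cloud(d,K,E); mk=masks(p)
    m=mk["yel"]&(abs(W[...,0]-.62)<.07)&(abs(W[...,1]-.10)<.05)&(W[...,2]>.155)
    P=W[m]; print(n,len(P),np.percentile(P,[2,50,98],axis=0).round(4).tolist() if len(P) else "")
    cv2.imwrite(f"pics/p_{n}.png",cv2.resize(p[150:300,200:400],(800,600))[...,::-1])
E
```

```text
t 13.25 tcp [0.6244 0.1044 0.2371] yaw 101.1 F [-0.1  0.3 -2.8] M [0.02 0.05 0.01] w 0.158 gf 30.0 j [  24.1   22.3    3.    -0.   -70.7 -103. ]
row [-0.    -0.005  0.186] [-0.    -0.     0.002] n 8
side 407 [[0.5908, 0.0887, 0.1693], [0.6239, 0.1108, 0.1848], [0.654, 0.1227, 0.3266]]
top 163 [[0.5924, 0.0852, 0.1814], [0.6013, 0.0991, 0.187], [0.6086, 0.1113, 0.2296]]
```

jog_arm(
  plan="0 -0.04 0.3 0 0 0 1;0 0 0.3 0 0 0 1;0 0 0.3 0 0 0 1;0 0 0.3 0 0 0 1;0 0 0.3 0 0 0 1;0 0 0.3 0 0 0 1;0 0 0.3 0 0 0 1;0 0 0.3 0 0 0 1;0 0 0.3 0 0 0 1;0 0 0.3 0 0 0 1",
)

```text
time_s: 14.35
tcp_pos: [0.6242, 0.1025, 0.1619]
ee_rot: [[-0.982, -0.191, 0.0], [-0.191, 0.982, 0.0], [-0.0, -0.0, -1.0]]
wrist_force: [0.8, -0.6, -4.1]
gripper_width: 0.16
gripper_force: 30.0
```

```bash
python3 go.py .6246 .1033 .1515 101 8
python3 - <<'E'
from m import *
for n in("side","top"):
    p,d,K,E=cap(n); W=cloud(d,K,E)
    cv2.imwrite(f"pics/q_{n}.png",p[...,::-1])
a=cv2.imread("pics/q_side.png")[190:290,226:326]; b=cv2.imread("pics/q_top.png")[150:250,215:315]
cv2.imwrite("pics/q.png",np.hstack([cv2.resize(a,(400,400)),cv2.resize(b,(400,400))]))
E
```

```text
t 14.35 tcp [0.6242 0.1025 0.1619] yaw 101.0 F [ 0.8 -0.6 -4.1] M [-0.04 -0.03 -0.  ] w 0.16 gf 30.0 j [  24.    25.4   -3.3    0.   -61.3 -102.9]
row [-0.003  0.003  0.052] [-0.  0.  0.] n 8
```

View pics/q.png

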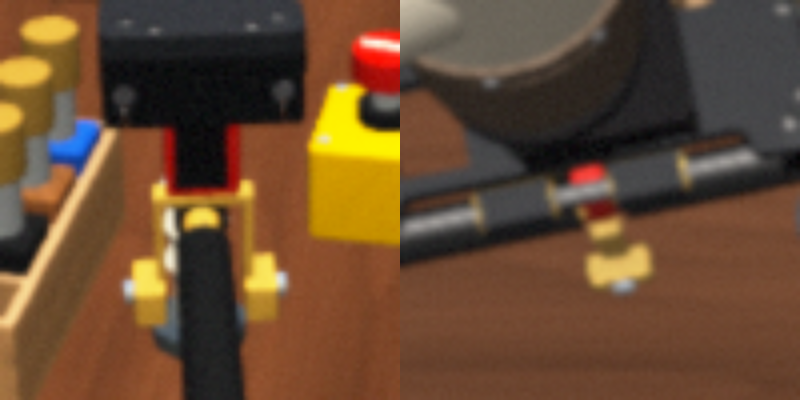

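The left (side) half shows the strap spanning (155–255), centred over the rail with legs astride it and the window straight ahead below it. I lower gently, feeling the force.

jog_arm(
  plan="0 0 0.05 0 0 0 1;0 0 0.05 0 0 0 1;0 0 0.05 0 0 0 1;0 0 0.05 0 0 0 1;0 0 0.05 0 0 0 1;0 0 0.05 0 0 0 1;0 0 0.05 0 0 0 1;0 0 0 0 0 0 1;0 0 0 0 0 0 1;0 0 0 0 0 0 1",
)

```text
time_s: 15.45
tcp_pos: [0.6242, 0.1025, 0.1539]
ee_rot: [[-0.982, -0.191, 0.0], [-0.191, 0.982, -0.0], [-0.0, -0.0, -1.0]]
wrist_force: [0.2, 0.3, -2.1]
gripper_width: 0.158
gripper_force: 30.0
```

jog_arm(
  plan="0 0 0.02 0 0 0 1;0 0 0.02 0 0 0 1;0 0 0.02 0 0 0 1;0 0 0.02 0 0 0 1;0 0 0 0 0 0 1;0 0 0 0 0 0 1;0 0 0 0 0 0 1;0 0 0 0 0 0 1;0 0 0 0 0 0 1;0 0 0 0 0 0 1",
)

```text
time_s: 16.45
tcp_pos: [0.6241, 0.1025, 0.1518]
ee_rot: [[-0.982, -0.191, 0.0], [-0.191, 0.982, 0.0], [-0.0, 0.0, -1.0]]
wrist_force: [-0.4, 0.0, -2.1]
gripper_width: 0.155
gripper_force: 30.0
```

jog_arm(
  plan="0 0 0.02 0 0 0 1;0 0 0.02 0 0 0 1;0 0 0.02 0 0 0 1;0 0 0.01 0 0 0 1;0 0 0 0 0 0 1;0 0 0 0 0 0 1;0 0 0 0 0 0 1;0 0 0 0 0 0 1;0 0 0 0 0 0 1;0 0 0 0 0 0 1",
)

```text
time_s: 17.45
tcp_pos: [0.6243, 0.1025, 0.1514]
ee_rot: [[-0.982, -0.191, 0.001], [-0.191, 0.982, 0.0], [-0.001, -0.0, -1.0]]
wrist_force: [-1.8, 1.0, 5.2]
gripper_width: 0.159
gripper_force: 30.0
```

It is seated: contact came at TCP z 0.1514, which is bare-bar height, not the 0.1555 expected on a sleeve. I take off the preload, release and rise.

jog_arm(
  plan="0 0 -0.015 0 0 0 1;0 0 -0.015 0 0 0 1;0 0 0 0 0 0 1;0 0 0 0 0 0 0.6;0 0 0 0 0 0 0.4;0 0 0 0 0 0 0.2;0 0 0 0 0 0 0;0 0 0 0 0 0 0;0 0 0 0 0 0 0;0 0 0 0 0 0 0",
)

```text
time_s: 18.45
tcp_pos: [0.6242, 0.1025, 0.1508]
ee_rot: [[-0.982, -0.191, 0.0], [-0.191, 0.982, 0.0], [-0.0, 0.0, -1.0]]
wrist_force: [0.3, -0.1, -0.6]
gripper_width: 0.492
gripper_force: 0.0
```

jog_arm(
  plan="0 0 -0.1 0 0 0 0;0 0 -0.2 0 0 0 0;0 0 -0.4 0 0 0 0;0 0 -0.5 0 0 0 0;0 0 -0.5 0 0 0 0;0 0 -0.5 0 0 0 0;0 0 -0.5 0 0 0 0;0 0 -0.4 0 0 0 0;0 0 -0.2 0 0 0 0;0 0 0 0 0 0 0",
)

```text
time_s: 19.45
tcp_pos: [0.6245, 0.1026, 0.2343]
ee_rot: [[-0.982, -0.191, 0.001], [-0.191, 0.982, 0.001], [-0.002, 0.0, -1.0]]
wrist_force: [0.2, 0.5, 0.1]
gripper_width: 0.501
gripper_force: 0.0
```

```bash
python3 go.py .561 -.135 .20 101 18
python3 - <<'E'
from m import *
p,d,K,E=cap("side"); cv2.imwrite("pics/r_side.png",cv2.resize(p[170:320,200:400],(800,600))[...,::-1])
W=cloud(d,K,E); a=np.radians(101); dd=np.array([np.cos(a),np.sin(a)]); c=np.array([.6215,.119]); 
m=masks(p)["red"]&(abs(W[...,0]-.624)<.05)&(abs(W[...,1]-.103)<.05)&(W[...,2]>.12); P=W[m]
print(len(P),np.percentile(P,[3,50,97],axis=0).round(4).tolist(),"along",np.percentile((P[:,:2]-c)@dd,[3,50,97]).round(4))
E
```

```text
t 19.45 tcp [0.6245 0.1026 0.2343] yaw 101.0 F [0.2 0.5 0.1] M [ 0.03 -0.07  0.04] w 0.501 gf 0.0 j [  24.    22.3    2.6    0.   -70.2 -102.9]
row [ 0.239 -0.491  0.076] [0.    0.001 0.   ] n 18
424 [[0.6059, 0.0998, 0.1457], [0.6202, 0.1073, 0.1669], [0.6341, 0.1111, 0.1832]] along [-0.0189 -0.011  -0.0087]
```

View pics/r_side.png

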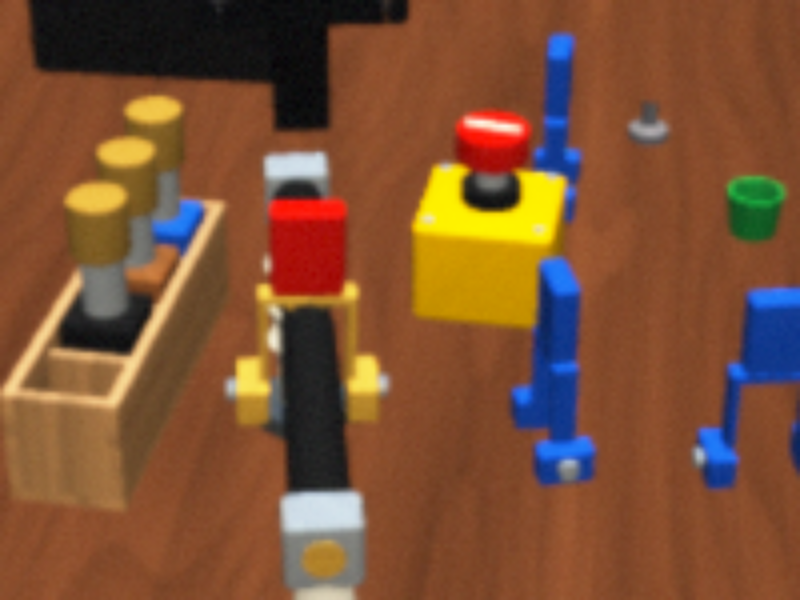

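The hanger hangs upright in the window, with its red handle at (308,245) and handle top at z ≈ 0.183, which matches seating on bare brass. Next the stop: I approach at yaw 120° to leave wrist range for the clockwise turn.

```bash
python3 go.py .561 -.135 .16 120 18
```

```text
t 19.5 tcp [0.6241 0.1025 0.2334] yaw 101.0 F [-0.9  0.1  0.4] M [-0.04  0.   -0.03] w 0.5 gf 0.0 j [  24.    22.4    2.6   -0.   -70.2 -102.9]
row [ 0.313 -0.45   0.163] [ 0.     0.    -0.132] n 18
```

jog_arm(
  plan="0.31 -0.45 0 0 0 -0.13 -0.4;0.31 -0.45 0 0 0 -0.13 -0.4;0.31 -0.45 0 0 0 -0.13 -0.4;0.31 -0.45 0 0 0 -0.13 -0.4;0.31 -0.45 0.2 0 0 -0.13 -0.4;0.31 -0.45 0.2 0 0 -0.13 -0.4;0.31 -0.45 0.2 0 0 -0.13 -0.4;0.31 -0.45 0.2 0 0 -0.13 -0.4;0.31 -0.45 0.2 0 0 -0.13 -0.4;0.31 -0.45 0.2 0 0 -0.13 -0.4",
)

```text
time_s: 20.5
tcp_pos: [0.5793, -0.0272, 0.2022]
ee_rot: [[-0.931, -0.366, -0.002], [-0.366, 0.931, -0.0], [0.002, 0.001, -1.0]]
wrist_force: [0.2, -0.3, 0.1]
gripper_width: 0.699
gripper_force: 0.0
```

jog_arm(
  plan="0.31 -0.45 0.2 0 0 -0.13 -0.4;0.31 -0.45 0.2 0 0 -0.13 -0.4;0.31 -0.45 0.2 0 0 -0.13 -0.4;0.31 -0.45 0.2 0 0 -0.13 -0.4;0.31 -0.45 0.2 0 0 -0.13 -0.4;0.31 -0.45 0.2 0 0 -0.13 -0.4;0.31 -0.45 0.2 0 0 -0.13 -0.4;0.31 -0.45 0.2 0 0 -0.13 -0.4;0 0 0 0 0 0 -0.4;0 0 0 0 0 0 -0.4",
)

```text
time_s: 21.5
tcp_pos: [0.5617, -0.1343, 0.1627]
ee_rot: [[-0.869, -0.495, -0.001], [-0.495, 0.869, 0.0], [0.001, 0.001, -1.0]]
wrist_force: [-0.2, -0.5, -0.2]
gripper_width: 0.701
gripper_force: 0.0
```

```bash
python3 go.py .561 -.1355 .079 120 8
```

```text
t 21.5 tcp [ 0.5617 -0.1343  0.1627] yaw 119.7 F [-0.2 -0.5 -0.2] M [-0.    0.02  0.03] w 0.701 gf 0.0 j [  2.6  20.3 -11.3  -0.  -58.5 -62.9]
row [ 0.006 -0.004  0.419] [ 0.001 -0.001 -0.005] n 8
```

jog_arm(
  plan="0.01 0 0.42 0 0 0 -0.4;0.01 0 0.42 0 0 0 -0.4;0.01 0 0.42 0 0 0 -0.4;0.01 0 0.42 0 0 0 -0.4;0.01 0 0.42 0 0 0 -0.4;0 -0.01 0.42 0 0 0 -0.4;0 -0.01 0.42 0 0 0 -0.4;0 -0.01 0.42 0 0 0 -0.4;0 0 0 0 0 0 -0.4;0 0 0 0 0 0 -0.4",
)

```text
time_s: 22.5
tcp_pos: [0.5614, -0.1357, 0.0791]
ee_rot: [[-0.868, -0.496, -0.0], [-0.496, 0.868, -0.0], [0.0, -0.0, -1.0]]
wrist_force: [0.2, 0.4, 0.0]
gripper_width: 0.7
gripper_force: 0.0
```

jog_arm(
  plan="0 0 0 0 0 0 -0.2;0 0 0 0 0 0 0;0 0 0 0 0 0 0.2;0 0 0 0 0 0 1;0 0 0 0 0 0 1;0 0 0 0 0 0 1;0 0 0 0 0 0 1;0 0 0 0 0 0 1;0 0 0 0 0 0 1;0 0 0 0 0 0 1",
)

```text
time_s: 23.5
tcp_pos: [0.5615, -0.1356, 0.0794]
ee_rot: [[-0.868, -0.496, 0.0], [-0.496, 0.868, -0.0], [-0.0, -0.0, -1.0]]
wrist_force: [0.4, 0.2, 1.3]
gripper_width: 0.448
gripper_force: 30.0
```

```bash
python3 go.py
```

```text
t 23.5 tcp [ 0.5615 -0.1356  0.0794] yaw 119.7 F [0.4 0.2 1.3] M [ 0.01 -0.11 -0.01] w 0.448 gf 30.0 j [  2.5  25.5 -16.9   0.  -47.6 -62.7]
```

jog_arm(
  plan="0 0 0 0 0 0.4 1;0 0 0 0 0 0.6 1;0 0 0 0 0 0.7 1;0 0 0 0 0 0.7 1;0 0 0 0 0 0.7 1;0 0 0 0 0 0.7 1;0 0 0 0 0 0.7 1;0 0 0 0 0 0.7 1;0 0 0 0 0 0.6 1;0 0 0 0 0 0.4 1",
)

```text
time_s: 24.5
tcp_pos: [0.5616, -0.1364, 0.0795]
ee_rot: [[-0.94, 0.342, 0.0], [0.342, 0.94, -0.001], [-0.001, -0.001, -1.0]]
wrist_force: [1.0, -2.5, 0.8]
gripper_width: 0.453
gripper_force: 30.0
```

```bash
python3 go.py
```

```text
t 24.5 tcp [ 0.5616 -0.1364  0.0795] yaw 70.0 F [ 1.  -2.5  0.8] M [-1.01 -0.23  0.07] w 0.453 gf 30.0 j [ 2.400e+00  2.550e+01 -1.690e+01  1.000e-01 -4.760e+01 -1.125e+02]
```

jog_arm(
  plan="0 0 0 0 0 0.2 1;0 0 0 0 0 0.2 1;0 0 0 0 0 0.2 1;0 0 0 0 0 0.2 1;0 0 0 0 0 0.2 1;0 0 0 0 0 0 1;0 0 0 0 0 0 1;0 0 0 0 0 0 1;0 0 0 0 0 0 1;0 0 0 0 0 0 1",
)

```text
time_s: 25.5
tcp_pos: [0.5615, -0.1365, 0.0795]
ee_rot: [[-0.884, 0.468, 0.0], [0.468, 0.884, -0.001], [-0.001, -0.001, -1.0]]
wrist_force: [0.9, -5.3, 0.2]
gripper_width: 0.45
gripper_force: 30.0
```

```bash
python3 go.py
```

```text
t 25.5 tcp [ 0.5615 -0.1365  0.0795] yaw 62.1 F [ 0.9 -5.3  0.2] M [-1.76 -0.35 -0.03] w 0.45 gf 30.0 j [ 2.400e+00  2.550e+01 -1.690e+01  1.000e-01 -4.760e+01 -1.204e+02]
```

jog_arm(
  plan="0 0 0 0 0 0.15 1;0 0 0 0 0 0.15 1;0 0 0 0 0 0.15 1;0 0 0 0 0 0.15 1;0 0 0 0 0 0 1;0 0 0 0 0 0 1;0 0 0 0 0 0 1;0 0 0 0 0 0 1;0 0 0 0 0 0 1;0 0 0 0 0 0 1",
)

```text
time_s: 26.5
tcp_pos: [0.5615, -0.1366, 0.0796]
ee_rot: [[-0.843, 0.538, 0.0], [0.538, 0.843, -0.002], [-0.001, -0.001, -1.0]]
wrist_force: [0.4, -6.3, 0.7]
gripper_width: 0.453
gripper_force: 30.0
```

```bash
python3 go.py
```

```text
t 26.5 tcp [ 0.5615 -0.1366  0.0796] yaw 57.5 F [ 0.4 -6.3  0.7] M [-1.8 -0.3  0.5] w 0.453 gf 30.0 j [ 2.400e+00  2.550e+01 -1.690e+01  1.000e-01 -4.760e+01 -1.251e+02]
```

jog_arm(
  plan="0 0 0 0 0 0.15 1;0 0 0 0 0 0.15 1;0 0 0 0 0 0.15 1;0 0 0 0 0 0 1;0 0 0 0 0 0 1;0 0 0 0 0 0 1;0 0 0 0 0 0 1;0 0 0 0 0 0 1;0 0 0 0 0 0 1;0 0 0 0 0 0 1",
)

```text
time_s: 27.5
tcp_pos: [0.5614, -0.1366, 0.0796]
ee_rot: [[-0.809, 0.588, -0.0], [0.588, 0.809, -0.002], [-0.001, -0.002, -1.0]]
wrist_force: [1.2, -5.7, 0.9]
gripper_width: 0.45
gripper_force: 30.0
```

```bash
python3 go.py
```

```text
t 27.5 tcp [ 0.5614 -0.1366  0.0796] yaw 54.0 F [ 1.2 -5.7  0.9] M [-1.82 -0.19  0.85] w 0.45 gf 30.0 j [   2.4   25.5  -16.9    0.2  -47.6 -128.6]
```

jog_arm(
  plan="0 0 0 0 0 0.2 1;0 0 0 0 0 0.2 1;0 0 0 0 0 0.2 1;0 0 0 0 0 0.2 1;0 0 0 0 0 0 1;0 0 0 0 0 0 1;0 0 0 0 0 0 1;0 0 0 0 0 0 1;0 0 0 0 0 0 1;0 0 0 0 0 0 1",
)

```text
time_s: 28.5
tcp_pos: [0.561, -0.1364, 0.0794]
ee_rot: [[-0.737, 0.676, -0.001], [0.676, 0.737, -0.001], [-0.0, -0.002, -1.0]]
wrist_force: [-0.0, -5.0, 0.6]
gripper_width: 0.449
gripper_force: 30.0
```

```bash
python3 go.py
```

```text
t 28.5 tcp [ 0.561  -0.1364  0.0794] yaw 47.4 F [-0.  -5.   0.6] M [-1.63 -0.01  0.64] w 0.449 gf 30.0 j [ 2.400e+00  2.550e+01 -1.690e+01  1.000e-01 -4.760e+01 -1.351e+02]
```

The moment saturated and the fingers slipped past 72° of turn, so the head is at its end stop. I release, rise clear and check.

jog_arm(
  plan="0 0 0 0 0 0 0.1;0 0 0 0 0 0 -0.1;0 0 0 0 0 0 -0.4;0 0 0 0 0 0 -0.4;0 0 0 0 0 0 -0.4;0 0 -0.2 0 0 0 -0.4;0 0 -0.4 0 0 0 -0.4;0 0 -0.6 0 0 0 -0.4;0 0 -0.8 0 0 0 -0.4;0 0 -0.8 0 0 0 -0.4",
)

```text
time_s: 29.5
tcp_pos: [0.5614, -0.1356, 0.1509]
ee_rot: [[-0.735, 0.678, 0.001], [0.678, 0.735, -0.0], [-0.001, 0.0, -1.0]]
wrist_force: [-0.1, 0.3, 0.6]
gripper_width: 0.699
gripper_force: 0.0
```

jog_arm(
  plan="0.5 0.5 -0.6 0 0 0 -0.4;0.7 0.7 -0.6 0 0 0 -0.4;0.7 0.7 -0.6 0 0 0 -0.4;0.7 0.7 0 0 0 0 -0.4;0.7 0 0 0 0 0 -0.4;0.7 -0.7 0 0 0 0 -0.4;0.7 -0.7 0 0 0 0 -0.4;0.7 -0.7 0 0 0 0 -0.4;0.4 -0.4 0 0 0 0 -0.4;0 0 0 0 0 0 -0.4",
)

```text
time_s: 30.5
tcp_pos: [0.4552, -0.0356, 0.1953]
ee_rot: [[-0.736, 0.677, 0.001], [0.677, 0.736, 0.001], [-0.001, 0.001, -1.0]]
wrist_force: [1.1, -0.2, -0.0]
gripper_width: 0.701
gripper_force: 0.0
```

```bash
python3 go.py
python3 - <<'E'
from m import *
T=np.load("top.npz"); p,d,K,E=cap("top")
def ang(p,d):
    W=cloud(d,K,E); m=masks(p)["white"]&(W[...,2]>.098)&(W[...,2]<.11)&(np.hypot(W[...,0]-.561,W[...,1]+.135)<.025); P=W[m][:,:2]
    if len(P)<5: return len(P)
    q=P-P.mean(0); u=np.linalg.svd(q)[2][0]; return len(P),P.mean(0).round(4),np.degrees(np.arctan2(u[1],u[0]))%180
print(ang(T["p"],T["d"]),ang(p,d))
s=cap("side")[0]
o=np.hstack([cv2.resize(p[150:300,230:430],(400,300)),cv2.resize(s[170:320,200:400],(400,300))]); cv2.imwrite("pics/fin.png",o[...,::-1])
E
```

```text
t 30.5 tcp [ 0.4552 -0.0356  0.1953] yaw 47.4 F [ 1.1 -0.2 -0. ] M [-0.05 -0.09 -0.06] w 0.701 gf 0.0 j [  16.     6.8  -24.6   -0.   -58.5 -148.7]
(76, array([ 0.5611, -0.136 ]), np.float64(168.2925509875625)) 0
```

View pics/fin.png

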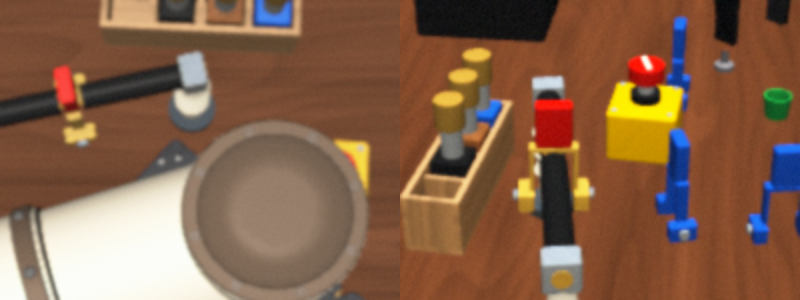

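The hanger hangs on the rail (left view, (70,92)), and in the side view the white mark at (645,62) has turned. I measure the mark's angle from the side camera.

Run:
```python
from m import *
S=np.load("side.npz"); p,d,K,E=cap("side")
for q in(S["p"],p):
    h=cv2.cvtColor(q,cv2.COLOR_RGB2HSV).astype(int); m=blob((h[...,1]<120)&(h[...,2]>150),(312,197,334,210))
    v,u=np.nonzero(m); P=np.array([ray(K,E,a,b,.104) for a,b in zip(u,v)])[:,:2]; w=P-P.mean(0)
    U=np.linalg.svd(w)[2][0]; print(len(P),P.mean(0).round(4),np.ptp(w@U).round(4),np.degrees(np.arctan2(U[1],U[0]))%180)
```

```text
28 [ 0.5584 -0.1342] 0.0289 170.92958047606896
24 [ 0.558  -0.1349] 0.0332 104.26485919115612
```

The side view is coarse, so I move the arm out of the top camera's line to the stop for a better reading.

jog_arm(
  plan="0.2 -0.5 -0.4 0 0 0 -0.4;0.3 -0.9 -0.4 0 0 0 -0.4;0.3 -1 0 0 0 0 -0.4;0.3 -1 0 0 0 0 -0.4;0.3 -1 0 0 0 0 -0.4;0.3 -1 0 0 0 0 -0.4;0.3 -1 0 0 0 0 -0.4;0.3 -1 0 0 0 0 -0.4;0.2 -0.5 0 0 0 0 -0.4;0 0 0 0 0 0 -0.4",
)

```text
time_s: 31.65
tcp_pos: [0.2763, -0.1388, 0.2145]
ee_rot: [[-0.734, 0.679, 0.001], [0.679, 0.734, 0.0], [-0.001, 0.001, -1.0]]
wrist_force: [0.4, 1.3, -0.2]
gripper_width: 0.702
gripper_force: 0.0
```

```bash
python3 go.py
python3 - <<'E'
from m import *
T=np.load("top.npz"); p,d,K,E=cap("top"); np.savez("top2",p=p,d=d)
for q,dd in((T["p"],T["d"]),(p,d)):
    W=cloud(dd,K,E); h=cv2.cvtColor(q,cv2.COLOR_RGB2HSV).astype(int)
    m=(h[...,1]<120)&(h[...,2]>150)&(W[...,2]>.098)&(W[...,2]<.11)&(np.hypot(W[...,0]-.561,W[...,1]+.135)<.025); P=W[m][:,:2]
    if len(P)<5: print(len(P)); continue
    w=P-P.mean(0); u=np.linalg.svd(w)[2][0]; print(len(P),P.mean(0).round(4),np.degrees(np.arctan2(u[1],u[0]))%180)
# bystanders: pixels that changed
df=cv2.absdiff(p,T["p"]).max(2)>60; n,l,st,c=cv2.connectedComponentsWithStats(df.astype(np.uint8))
print([s.tolist() for s in st[1:] if s[4]>12])
E
```

```text
t 31.65 tcp [ 0.2763 -0.1388  0.2145] yaw 47.2 F [ 0.4  1.3 -0.2] M [-0.05 -0.07 -0.02] w 0.702 gf 0.0 j [   4.5  -11.3  -38.6   -0.   -62.6 -137.2]
105 [ 0.5613 -0.1363] 166.49218660614986
95 [ 0.5614 -0.1359] 107.0600339703984
[[257, 183, 16, 22, 235], [263, 206, 8, 4, 27], [262, 211, 16, 12, 127], [389, 225, 18, 18, 126], [354, 281, 20, 37, 422], [363, 347, 47, 46, 278], [409, 360, 60, 58, 926], [378, 401, 4, 5, 13], [394, 407, 6, 5, 13], [398, 414, 12, 5, 34], [237, 416, 268, 64, 11195], [352, 418, 17, 15, 160], [496, 422, 11, 6, 41], [459, 428, 31, 52, 309], [534, 433, 6, 6, 23], [485, 451, 46, 29, 567], [554, 466, 5, 7, 27]]
```

The mark now sits 69° clockwise of the box axis, matching the 1.2 rad end stop. Outside the arm's area, only the hanger and the mushroom's mark have changed in the picture.

```bash
python3 -c "
from station import r
print(r.finish_job())"
```

```text
the job is handed in; nothing more can be done
None
```

The job is handed in at about 32 s: I pressed the stop fully and it sprang back up, the brass hanger hangs in the bare window, and the mushroom is turned clockwise to its end stop with the bystanders where they were.

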